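# Click a paper stop into its index clip

### The job

Set the paper gauge on the desk: push the upright paper stop along its rail towards the clip with the round head, until its spring pin drops into that clip's notch and the stop stays clicked in there, then leave it. Only push it with the fingertips, one face at a time: do not pinch it, do not pull up its pin, and leave the eraser, the red cap and the stamp where they stand.

Things in the scene. Friction and masses are not known exactly. Their poses are not given: they have to be found in the camera images.
- gauge: the paper gauge, fixed to the desk: a grey board 145 x 360 mm, 6 mm thick, with an aluminium channel rail 30 mm wide and 330 mm long on it (rail top 20 mm above the desk, black end blocks 22 mm). Origin: on the desk under the rail's middle. Own y runs along the rail (roughly to the robot's left), own x across it (roughly away from the robot), z up
- stop (a joint): where the paper stop stands along the rail, in m: 0 at the rail's middle, growing along the gauge's own +y; end stops at -0.14 and +0.14. It starts between the two clips. The stop slides stiffly: about 1.2 N of friction, more when moved fast (about 15 N per m/s), and it stays where it is left
- stop_mid (a point): middle of the paper stop: an upright grey blade across the rail, captive on it, 96 mm wide (gauge x), 28 mm thick (gauge y), from 24 to 68 mm above the desk. This point is 46 mm above the desk; the flat faces lie 14 mm either side of it along gauge y. A foot 36 mm long (gauge y) lies under the blade up to 24.5 mm above the desk: push with the tips 30 mm or more above the desk
- face_left: the face plate of the stop on its gauge +y side, 96 x 6 x 44 mm, smooth; origin at its centre. It is pushed to move the stop along gauge -y
- face_right: the same plate on the gauge -y side; it is pushed to move the stop along gauge +y
- pin (a joint): height of the stop's spring pin in m, pressed down by about 7 to 9 N: 0 while it runs on the bare groove of the rail, about 0.004 on the crest of a clip's ridge, about 0.001 when dropped into a notch
- pin_head (a point): top centre of the pin's steel head, 14 mm across, on top of the stop; 75 mm above the desk when joint pin is 0
- clip_round: the index clip with the ROUND head: a steel clip fixed in the rail, not to be moved. Its head is a flat disc 34 mm across in front of the rail (62 mm from the rail's middle line, on the robot's side; top 15 mm above the desk). Origin: on the desk under its notch; axes parallel to the gauge's. It stands 70 to 105 mm from the rail's middle, on either side
- clip_round_notch (a point): the notch, midway between two ridges of this clip in the groove, 16 mm above the desk. Ridges start about 16 mm before it: pushing the stop there takes about 5 to 6 N, falls to nothing over the last 6 mm as the pin drops in and pulls the stop on, and then some 12 N would push it out again. Left within about 4 mm of the notch the stop centres itself to about 0.5 mm
- clip_square: the other index clip, alike but with a SQUARE head 32 x 32 mm, on the other side of the rail's middle. The stop must not be left there
- eraser: loose eraser 23 x 48 x 13 mm lying behind the gauge; origin at the centre of its underside
- red_cap: loose red cap, 73 mm across and 64 mm high, behind the gauge; origin at the centre of its underside
- stamp: loose hand stamp, 34 mm across and 73 mm high, behind the gauge; origin at the centre of its underside

How it is judged:
By the outcome, as a careful person would: the job done as asked, in the order asked, and still so for the second after the job is handed in, with the robot touching nothing.
It also fails if it takes over 38 s, if anything falls off the work surface, if the arm or the gripper's body presses on something with over 40 N, if the wrist force passes 120 N, or if a joint passes its speed limit or range.

### The arm

A 7-joint arm with a two-finger parallel gripper is mounted at the origin on a cart in front of the work surface, level with it; the furniture and walls round the work are solid. World frame = base frame: x ahead of the robot, y to its left, z up, the work surface at z = 0. Lengths are in m, angles in rad, forces in N, time in s.
With the tool pointing down it reaches from about 0.425 to 0.925 m from the base axis. Payload 6.8 kg.
Tool frame: the origin (TCP) lies at the very end of the fingers, on their centre line; the grasp point (between the pads) lies bot.grip_point_offset behind it (bot.grip_point_offset is the distance from the TCP to the grasp point, in m); z points along the fingers, y is the line along which they close (so a half turn about z gives the same grasp; the last joint's range is limited). The gripper opens to 85 mm and grips with 20 to 120 N. Pads are 22 mm wide; open, the fingers measure 114 mm over their backs; the gripper's body (76 mm by 85 mm) begins 54 mm behind the grasp point. The pads swing forward as they close: fully open they stand 13 mm farther back than shut.
Start: joints at [-1.34, 0.477, 0.022, 1.555, -0.011, 1.109, -0.083], TCP at [0.224, 0.637, 0.231] pointing down, gripper open.
Joint ranges: [-2.96, 2.96], [-0.34, 2.1], [-1.41, 1.46], [0.24, 2.44], [-1.37, 4.51], [0.17, 1.92], [-2.96, 2.96]. Speed limits (rad/s): [2.39, 2.39, 3.14, 3.14, 3.14, 3.14, 3.14].

### API

Orientations are given as a unit quaternion [w, x, y, z].
In Python, from station import bot, imaging gives the robot as it stands. The module is installed in compiled form; this text tells all that it offers.
- The arm moves only by the tool carry_out, never from a script. Its argument "targets" is one flat list of numbers, 5 for each row, row after row: the closure in counts, from 0 (fully open) to 255 (shut), then the shift along the world's x, y, z in mm, then the turn about the world's z in degrees. A call has 1 to 20 rows; each row shifts and turns the commanded pose from where the row before left it; what a row does not reach is not made up. A row lasts 1/10 s, in which the tool goes at most 50 mm and 8.59 degrees, less where a joint would pass 70% of its speed; a pose out of reach is approached as far as the arm can. A call is refused whole if a number of a shift passes 50 or a number of a turn 8.59, either way. A call with a gripper value outside its range is refused whole. The fingers move at their own pace and stop on an object; "newtons" is the grip in N (left out, the last holds). Time passes only in rows, so rows that do not move let the fingers close. It gives the time, the measured TCP pose, the force, the opening and the grip force at its end, in the units of the state.
- bot.get_obs(): the state, without advancing time (a new reading comes with each control period).
- imaging.read_camera(name): name is "scene" or "top" or "wrist"; returns a dict with "frame" (400x640x3 uint8, red, green, blue), "fov_y" (degrees; the focal length in pixels is half the picture's height over the tangent of half this angle, whatever the lens; pixels are square), "cx", "cy" (the principal point, pixels), "k1" (the pictures are not rectified: a ray, as slopes to the right and down, at radius r is drawn at 1 + k1 r^2 times it, then the intrinsics apply), "pose" (4x4, takes a point from camera to world coordinates); the wrist camera has in their place "tool_from_camera" (4x4, takes a point from camera to tool coordinates, whose origin is the TCP and whose axes are the flange's). Camera axes: x right, y up, looking along -z (the intrinsics and any distortion apply to the point x, -y, -z); pixel columns grow to the right and rows downward; lengths in m; the calibration is good to about 2 mm. A picture is of the moment at which its call begins: read the wrist's pose just before it. There is no depth.
- bot.hand_in(): hands the job in; it is judged then, once.
The state is a dict: "t": time; "q": joint angles; "joint_vel": joint speeds; "joint_torque": joint torques, N m; "eef_pos": TCP position; "tool_rot": TCP orientation; "contact_force": force on the tool from outside, world axes, zero at the start; "torque": the same for the moment, N m; "gripper_width": opening from 0.0 (shut) to 1.0 (fully open); "grasp_force": force on a finger pad.
Only numpy, scipy, OpenCV 4.12 (cv2) and the standard library are available. Lean on these libraries where they do the work, as an engineer would, in place of code of your own. Each camera call takes 0.05 s, during which the arm holds its last target. There are 200 camera calls.

## Working session

There is one attempt and no reset: what is moved stays moved. The work goes in short steps, Python scripts to look and compute and a tool call to move; the robot and the scene stay as the last step left them, time stands still between calls to the robot, and variables do not carry over. Pictures are saved under pics/ and viewed, at most 10 in all, crops included, and the job is handed in when it is done.

Besides the shell and the picture viewer there is one more tool, called after "Emit:" as name(argument=value, ...) on one line, values as JSON. carry_out: Moves the arm, as the interface text tells. Its arguments: {"type":"object","properties":{"targets":{"type":"array","items":{"type":"number"}},"newtons":{"type":"number"}},"required":["targets"]}

```bash
mkdir -p pics
cat > h.py <<'E'
import numpy as np, cv2
from station import bot, imaging
def K(c):
    f=200/np.tan(np.radians(c["fov_y"])/2); return np.array([[f,0,c["cx"]],[0,f,c["cy"]],[0,0,1.]]),np.array([c["k1"],0,0,0,0.])
def ray(c,uv,T=None):
    T=c["pose"] if T is None else T; T=np.array(T)
    k,d=K(c); p=cv2.undistortPoints(np.array(uv,float).reshape(-1,1,2),k,d)[:,0]
    v=np.c_[p[:,0],-p[:,1],-np.ones(len(p))]@T[:3,:3].T
    return T[:3,3],v
def plane(c,uv,z,T=None):
    o,v=ray(c,uv,T); z=np.broadcast_to(z,len(v)); return o+v*((z-o[2])/v[:,2])[:,None]
def save(n,f): cv2.imwrite("pics/"+n+".png",f[...,::-1])
E
python3 - <<'E'
from h import *
for n in("top","scene"):
    c=imaging.read_camera(n); save(n+"1",c["frame"]); print(n,c["fov_y"],c["k1"],np.round(c["pose"],3).tolist())
o=bot.get_obs(); print(o["eef_pos"],o["tool_rot"],o["t"],o["contact_force"])
E
```

```text
top 49.60149890780495 0.006796767011536933 [[0.001, 1.0, -0.022, 0.57], [-1.0, 0.002, 0.024, 0.063], [0.024, 0.022, 0.999, 0.919], [0.0, 0.0, 0.0, 1.0]]
scene 52.889150705098224 -0.031766294754708504 [[0.577, 0.578, -0.577, 0.135], [-0.817, 0.414, -0.402, -0.28], [0.006, 0.703, 0.711, 0.684], [0.0, 0.0, 0.0, 1.0]]
[0.22415969 0.63611797 0.23041064] [-8.75614401e-05  1.68584653e-01  9.85686820e-01 -8.36547583e-04] 0.1 [-0.5422091  -0.65071938 -0.01788786]
```

View pics/top1.png

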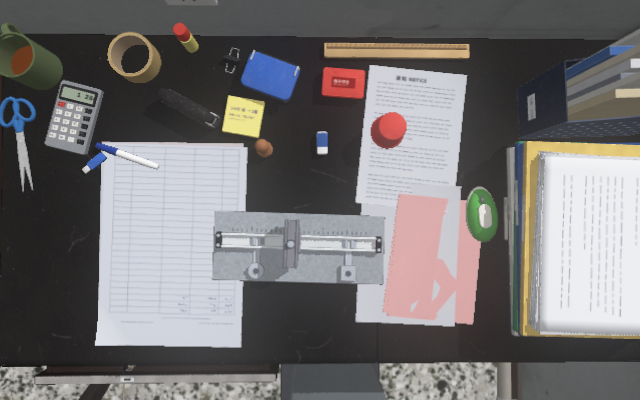

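View pics/scene1.png

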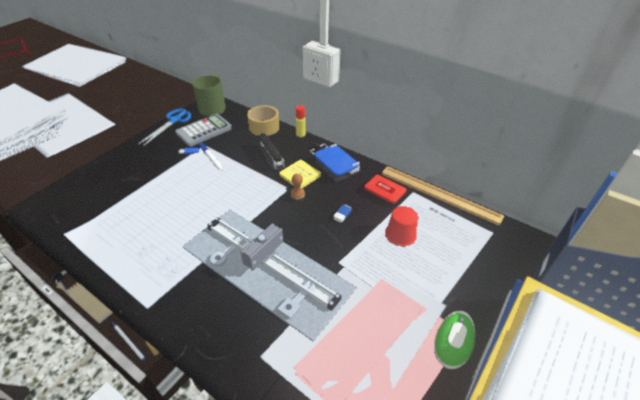

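The top view shows the round head at about (254,271), on the left and so world +y. The square head is at (348,272) and the stop at (291,243). I'll zoom in for accuracy.

Run:
```python
from h import *
c=imaging.read_camera("top"); f=c["frame"][200:295,205:395]; save("top2",cv2.resize(f,None,fx=4,fy=4,interpolation=cv2.INTER_CUBIC))
c=imaging.read_camera("scene"); f=c["frame"][200:345,180:360]; save("scene2",cv2.resize(f,None,fx=4,fy=4,interpolation=cv2.INTER_CUBIC))
```

```text
(no output)
```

View pics/top2.png

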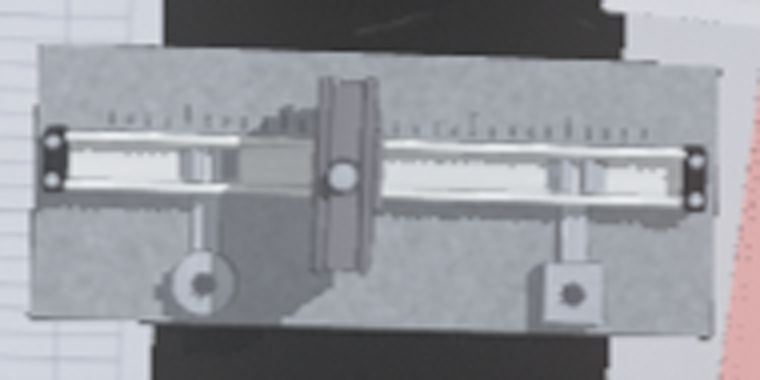

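View pics/scene2.png

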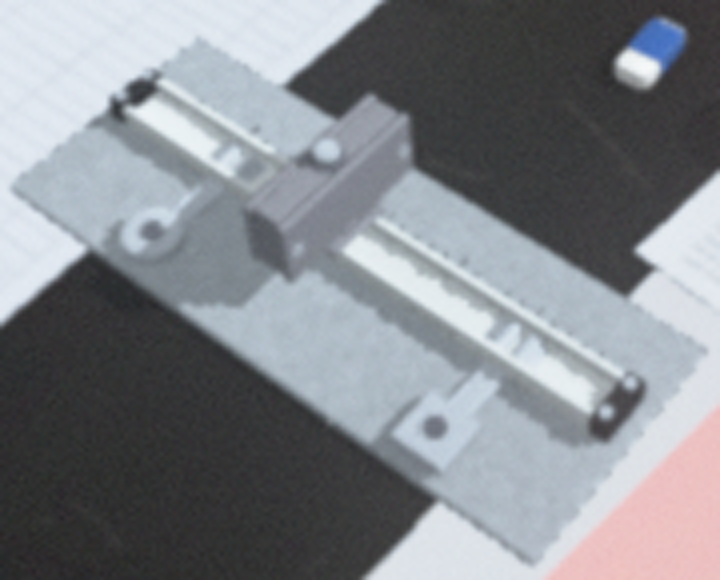

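The crops show the round disc at top2 (204,284), the square head at (573,293) and the pin head at (343,177). The end blocks are at (56,159) and (695,179). Next I turn these into world positions.

Run:
```python
from h import *
c=imaging.read_camera("top"); s=imaging.read_camera("scene")
t=lambda *p:[(205+(u+.5)/4-.5,200+(v+.5)/4-.5) for u,v in p]
s2=lambda *p:[(180+(u+.5)/4-.5,200+(v+.5)/4-.5) for u,v in p]
P=plane(c,t((56,159),(695,179),(204,284),(573,293),(343,177),(320,79),(377,80),(372,272),(313,271),(40,45),(718,70),(712,336),(30,317)),[.022,.022,.015,.015,.075]+[.068]*4+[.006]*4)
Q=plane(s,s2((137,93),(616,405),(151,232),(435,427),(327,148)),[.022,.022,.015,.015,.073])
print(P.round(4));print(Q.round(4))
for nm,R in(("top",P),("scene",Q)):
    d=R[0]-R[1]; print(nm,np.linalg.norm(d)); ey=d[:2]/np.linalg.norm(d[:2]); ex=np.array([ey[1],-ey[0]]); m=(R[0]+R[1])[:2]/2
    print("yaw",np.degrees(np.arctan2(-ey[0],ey[1])),"mid",m); print(np.c_[(R[:,:2]-m)@ex,(R[:,:2]-m)@ey].round(4)[2:5])
d=P[9:].mean(0);print("board mid",d)
o=bot.get_obs();R=cv2.Rodrigues
w,x,y,z=o["tool_rot"];print("tool y",2*(x*y-w*z),1-2*(x*x+z*z),bot.grip_point_offset,o["gripper_width"])
```

```text
[[ 0.5079  0.2563  0.022 ]
 [ 0.4973 -0.0733  0.022 ]
 [ 0.4426  0.1811  0.015 ]
 [ 0.4375 -0.0105  0.015 ]
 [ 0.5027  0.1063  0.075 ]
 [ 0.5501  0.118   0.068 ]
 [ 0.5496  0.0901  0.068 ]
 [ 0.4558  0.0923  0.068 ]
 [ 0.4563  0.1211  0.068 ]
 [ 0.5664  0.2685  0.006 ]
 [ 0.5535 -0.088   0.006 ]
 [ 0.4135 -0.0845  0.006 ]
 [ 0.4245  0.2727  0.006 ]]
[[ 0.5031  0.2533  0.022 ]
 [ 0.4917 -0.075   0.022 ]
 [ 0.4409  0.1819  0.015 ]
 [ 0.4359 -0.0098  0.015 ]
 [ 0.5035  0.1081  0.073 ]]
top 0.3297712844108654
yaw -1.834119057708514 mid [0.50258955 0.09150638]
[[-0.0628  0.0877]
 [-0.0618 -0.104 ]
 [-0.0003  0.0148]]
scene 0.3285905729743668
yaw -1.9815787369791116 mid [0.49742668 0.08914785]
[[-0.0597  0.0908]
 [-0.0581 -0.1011]
 [ 0.0054  0.0192]]
board mid [0.48946207 0.09214355 0.006     ]
tool y 0.33232893971174365 0.9431633492916792 0.0187 1.0027476579430665
```

Emit:
carry_out(targets=[255, 12, -28, 0, -3.6, 255, 12, -28, 0, -3.6, 255, 12, -28, 0, -3.6, 255, 12, -28, 0, -3.6, 255, 12, -28, 0, -3.6, 255, 12, -28, 0, -3.6, 255, 12, -28, 0, -3.6, 255, 12, -28, 0, -3.6, 255, 12, -28, 0, -3.6, 255, 12, -28, 0, -3.6, 255, 12, -28, 0, -3.6, 255, 12, -28, 0, -3.6, 255, 12, -28, 0, -3.6, 255, 12, -28, 0, -3.6, 255, 12, -28, 0, -3.6, 255, 12, -28, 0, -3.6, 255, 12, -28, 0, -3.6, 255, 12, -28, 0, -3.6, 255, 12, -28, 0, -3.6, 255, 12, -28, 0, -3.6], newtons=30)

```text
t: 2.3
eef_pos: [0.4647, 0.0746, 0.2315]
tool_rot: [-0.0, 0.717, 0.697, 0.0]
contact_force: [-0.4, 0.8, 0.0]
gripper_width: -0.002
grasp_force: 0.0
```

Emit:
carry_out(targets=[255, 19, -14, 0, 0, 255, 19, -14, 0, 0, 255, 0, 0, -40, 0, 255, 0, 0, -40, 0, 255, 0, 0, -40, 0, 255, 0, 0, -30, 0, 255, 0, 0, -20, 0, 255, 0, 0, -10, 0, 255, 0, 0, -10, 0, 255, 0, 0, 0, 0, 255, 0, 0, 0, 0])

```text
t: 3.4
eef_pos: [0.5029, 0.0486, 0.042]
tool_rot: [0.0, 0.716, 0.698, 0.001]
contact_force: [0.3, -0.1, -0.2]
gripper_width: -0.001
grasp_force: 0.0
```

Run:
```python
from h import *
o=bot.get_obs();print(o["t"],o["eef_pos"],o["contact_force"])
a=imaging.read_camera("scene")["frame"][150:350,180:400]; b=imaging.read_camera("top")["frame"][180:300,205:395]
a=cv2.resize(a,(440,400)); b=cv2.resize(b,(352,222)); k=np.zeros((400,792,3),np.uint8);k[:,:440]=a;k[:222,440:]=b;save("m1",k)
```

```text
3.4 [0.50291945 0.04858766 0.04199488] [ 0.3298521  -0.13973082 -0.21605117]
```

View pics/m1.png

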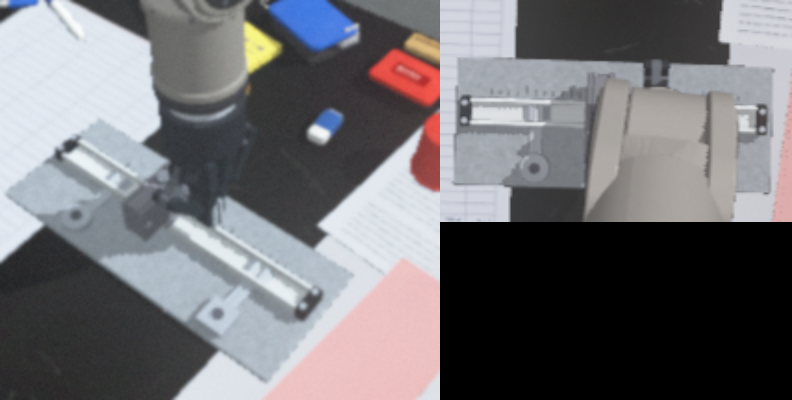

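The scene view (m1) shows the shut tips at about (215,215), on the square-clip side of the stop with a gap. A dark part, probably the wrist camera, is near (175,190) above the stop, so I'll check its height.

Run:
```python
from h import *
c=imaging.read_camera("wrist"); print(np.round(c["tool_from_camera"],3)); save("w1",c["frame"])
a=imaging.read_camera("scene")["frame"][200:290,220:320]; k=np.hstack([cv2.resize(a,(500,450),interpolation=cv2.INTER_CUBIC),cv2.resize(c["frame"],(300,188))[:188].repeat(1,0) if 0 else np.vstack([cv2.resize(c["frame"],(300,188)),np.zeros((262,300,3),np.uint8)])]);save("m2",k)
```

```text
[[ 0.001  0.962  0.274  0.07 ]
 [ 1.    -0.    -0.001  0.   ]
 [-0.001  0.274 -0.962 -0.142]
 [ 0.     0.     0.     1.   ]]
```

View pics/m2.png

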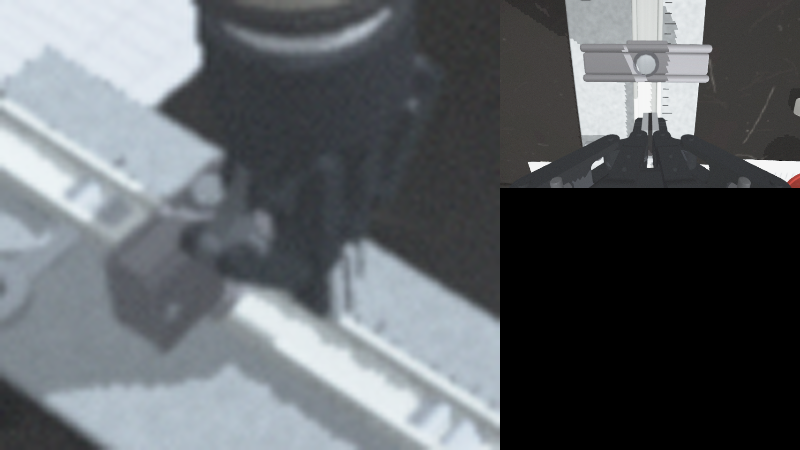

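The wrist view shows the stop straight ahead at (646,63), centred on the rail. The fingers are clear and the camera sits well above the stop. I'll push now, stopping short of the ridge.

Emit:
carry_out(targets=[255, 0, 5, -1, 0, 255, 0.2, 5, -1, 0, 255, 0.2, 5, 0, 0, 255, 0.2, 5, 0, 0, 255, 0.1, 5, 0, 0, 255, 0.2, 5, 0, 0, 255, 0.2, 5, 0, 0, 255, 0.1, 5, 0, 0, 255, 0.2, 5, 0, 0, 255, 0.2, 5, 0, 0, 255, 0.1, 5, 0, 0, 255, 0.2, 5, 0, 0, 255, 0.2, 5, 0, 0, 255, 0.1, 5, 0, 0, 255, 0.2, 5, 0, 0, 255, 0.2, 5, 0, 0])

```text
t: 5.2
eef_pos: [0.5048, 0.1291, 0.0393]
tool_rot: [-0.0, 0.716, 0.698, -0.0]
contact_force: [-1.0, -1.6, 0.5]
gripper_width: -0.002
grasp_force: 1.0
```

```bash
cat > st.py <<'E'
from h import *
# stop from wrist view: pin head by bright blob left to eye; save a crop of wrist + top
o=bot.get_obs();print(o["t"],o["eef_pos"],o["contact_force"])
E
python3 - <<'E'
import st
from h import *
c=imaging.read_camera("wrist"); t=imaging.read_camera("top")
k=np.hstack([cv2.resize(c["frame"],(480,300)),cv2.resize(t["frame"][200:295,205:305],(316,300),interpolation=cv2.INTER_CUBIC)]);save("m3",k)
E
```

```text
5.2 [0.50483875 0.12907765 0.03928604] [-1.01270553 -1.62845171  0.47113297]
```

View pics/m3.png

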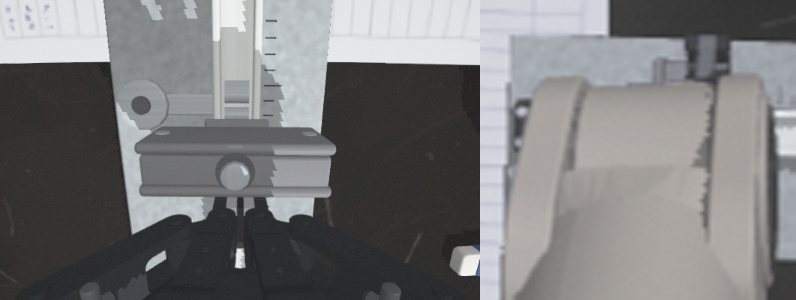

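The wrist view (m3) shows the stop against the tips, with the pin head at (235,175) and the round head at (141,105). I'll compute the remaining distance.

Run:
```python
from h import *
from scipy.spatial.transform import Rotation as R
o=bot.get_obs(); w,x,y,z=o["tool_rot"]; T=np.eye(4); T[:3,:3]=R.from_quat([x,y,z,w]).as_matrix(); T[:3,3]=o["eef_pos"]
c=imaging.read_camera("wrist"); g=cv2.cvtColor(c["frame"],cv2.COLOR_RGB2GRAY); g=cv2.medianBlur(g,3)
for r,lo,hi,(y0,x0) in((100,12,30,(200,270)),(0,25,45,(95,145))):
    s=g[y0:y0+95,x0:x0+95]; h=cv2.HoughCircles(s,cv2.HOUGH_GRADIENT,1,30,param1=80,param2=12,minRadius=lo,maxRadius=hi)
    print([ (a+x0,b+y0,q) for a,b,q in h[0][:2]] if h is not None else None)
P=plane(c,[(313.5,233),(188,140)],[.075,.015],T@np.array(c["tool_from_camera"])); print(P.round(4),o["eef_pos"])
d=P[1]-P[0]; print("togo",d[1]*.9995+d[0]*.032)
```

```text
[(np.float32(313.5), np.float32(228.5), np.float32(25.8)), (np.float32(351.5), np.float32(234.5), np.float32(15.2))]
[(np.float32(186.5), np.float32(143.5), np.float32(35.4))]
[[0.5038 0.1571 0.075 ]
 [0.4423 0.1828 0.015 ]] [0.50496604 0.1299902  0.03929091]
togo 0.0237701938982329
```

Emit:
carry_out(targets=[255, 0.1, 3, 0, 0, 255, 0.1, 3, 0, 0, 255, 0.1, 3, 0, 0, 255, 0.1, 3, 0, 0, 255, 0, 0, 0, 0])

```text
t: 5.85
eef_pos: [0.5054, 0.1404, 0.0394]
tool_rot: [0.0, 0.716, 0.698, -0.0]
contact_force: [-0.2, -3.9, 1.9]
gripper_width: 0.001
grasp_force: 1.6
```

Emit:
carry_out(targets=[255, 0.1, 2, 0, 0, 255, 0.1, 2, 0, 0, 255, 0, 0, 0, 0])

```text
t: 6.15
eef_pos: [0.5055, 0.1435, 0.0394]
tool_rot: [0.0, 0.716, 0.698, -0.0]
contact_force: [-1.0, -4.2, 2.4]
gripper_width: 0.002
grasp_force: 2.6
```

Emit:
carry_out(targets=[255, 0, 1, 0, 0, 255, 0, 1, 0, 0, 255, 0, 0, 0, 0])

```text
t: 6.45
eef_pos: [0.5056, 0.1458, 0.0394]
tool_rot: [0.0, 0.716, 0.698, -0.0]
contact_force: [-0.7, -4.4, 3.5]
gripper_width: 0.002
grasp_force: 2.2
```

Emit:
carry_out(targets=[255, 0, 1, 0, 0, 255, 0, 1, 0, 0, 255, 0, 0, 0, 0])

```text
t: 6.75
eef_pos: [0.5056, 0.15, 0.0393]
tool_rot: [-0.0, 0.715, 0.699, 0.0]
contact_force: [-0.7, 0.7, -0.8]
gripper_width: 0.001
grasp_force: 0.0
```

The force dropped from 4.4 N to about 0, so the pin seems to have fallen in. I'll back off and check.

Emit:
carry_out(targets=[255, 0, -10, 0, 0, 255, 0, -20, 0, 0, 255, 0, -30, 0, 0, 255, 0, -10, 0, 0, 255, 0, 0, 0, 0, 255, 0, 0, 0, 0])

```text
t: 7.35
eef_pos: [0.5057, 0.0796, 0.0393]
tool_rot: [-0.0, 0.716, 0.698, 0.0]
contact_force: [-0.4, -0.1, -0.7]
gripper_width: 0.003
grasp_force: 0.0
```

Run:
```python
from h import *
o=bot.get_obs(); print(o["eef_pos"],o["tool_rot"],o["contact_force"])
c=imaging.read_camera("wrist"); save("w4",c["frame"])
```

```text
[0.50565572 0.07963632 0.03929033] [-2.86949085e-04  7.15617715e-01  6.98492008e-01  3.44755023e-04] [-0.37291434 -0.10649055 -0.6642267 ]
```

View pics/w4.png

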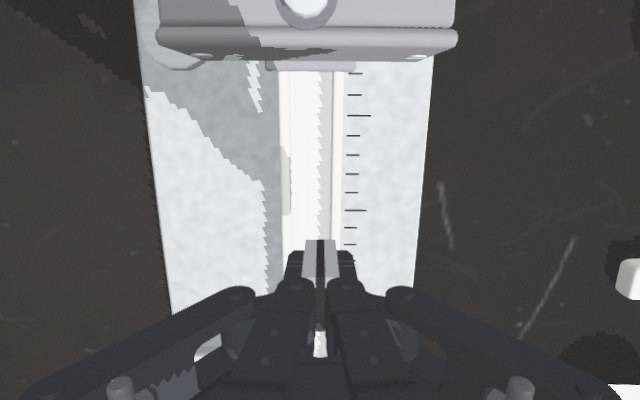

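The stop is at the top edge of the wrist view, with its pin at about (306,5). I'll raise and move clear so the top camera can see it.

Emit:
carry_out(targets=[255, 0, -5, 40, 0, 255, 0, -10, 45, 0, 255, 0, -30, 45, 0, 255, 0, -40, 40, 0, 255, 0, -40, 20, 0, 255, 0, -40, 0, 0, 255, 0, -40, 0, 0, 255, 0, -30, 0, 0, 255, 0, 0, 0, 0])

```text
t: 8.3
eef_pos: [0.5054, -0.153, 0.2218]
tool_rot: [0.001, 0.717, 0.697, -0.0]
contact_force: [0.5, 1.4, 0.7]
gripper_width: 0.003
grasp_force: 0.0
```

Run:
```python
from h import *
a=imaging.read_camera("top")["frame"][200:295,205:305]; b=imaging.read_camera("scene")["frame"][190:290,180:280]
save("f1",np.hstack([cv2.resize(a,(400,380),interpolation=cv2.INTER_CUBIC),cv2.resize(b,(380,380),interpolation=cv2.INTER_CUBIC)]))
```

```text
(no output)
```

View pics/f1.png

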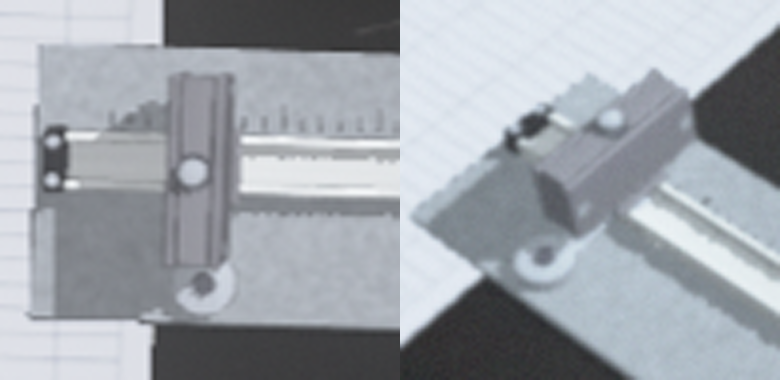

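In f1 the pin head is at top (192,171) and scene (612,120), with the disc at top (204,284). I'll compute the offset.

Run:
```python
from h import *
c=imaging.read_camera("top"); s=imaging.read_camera("scene")
P=plane(c,[(205+192.5/4-.5,200+171.5/4-.5),(205+204.5/4-.5,200+284.5/4-.5)],[.075,.015])
Q=plane(s,[(180+212.5/3.8-.5,190+120/3.8-.5),(180+144/3.8-.5,190+257/3.8-.5)],[.075,.015])
for R in(P,Q):
    d=R[0]-R[1]; print(R.round(4),"offset along rail mm",1e3*(d[1]*.9995+d[0]*.032))
```

```text
[[0.5057 0.1793 0.075 ]
 [0.4426 0.1811 0.015 ]] offset along rail mm 0.23470463024101093
[[0.5032 0.1781 0.075 ]
 [0.4418 0.1828 0.015 ]] offset along rail mm -2.793488366231413
```

```bash
python3 -c "
from station import bot
print(bot.hand_in())"
```

```text
the job is handed in; nothing more can be done
None
```

I pushed the stop from its -y face into the round-head clip's notch, and handed the job in with the arm clear. The push force fell from 4.4 N to about 0. The top camera then put the stop 0.2 mm from the notch; the rougher scene-camera estimate said 2.8 mm, still within the 4 mm where it centres itself.

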